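# Seat the drill template on the jig's pin

## Task

Pick up the drill template by its handle and lay it gently into the plywood drilling jig, long side along the fence, its hole end pointing away from you beyond the jig's slot, so that it rides on top of the steel pin. Keeping it against the fence, draw it lightly back along the slot until its hole drops over the pin and the plate lies flat on the jig, then let go. Feel for the pin and never force the plate, and leave everything else on the bench where it is.

Things in the scene. Friction and masses are not known exactly. Their poses are not given: they have to be found in the camera images.
- grip (a point): Grasp point in the template's handle, an upright wooden block on the plate's middle, 36 long (x) x 14 thick (y) x 52 mm tall above the plate: take it across its 14 mm. The point is 42 mm above the plate's underside, 16 mm below the handle's top. Seated, it is 42 mm above the jig's base; riding on the pin, 49 mm. x points to the plate's hole end, z up.
- template: The drill template, about 0.28 kg, flat on the bench at the start: an aluminium plate 160 x 60 x 6 mm (x, y, z) with the handle on its middle. Origin at the centre of the plate's underside. One hole, 12 mm across, goes right through at x = +40, y = 0 mm.
- slot (a point): Middle of the jig's dark pin slot, on the base's top face. x runs along slot and fence, away from the robot; z up. An upright steel pin, 10 mm across, 7 mm tall, top rim bevelled 1.5 mm, is clamped fast in the slot at y = 0, anywhere from x = -16 to +16 mm: its place is not measured, see or feel it. Hole over pin has 1 mm play each way.
- jig: The drilling jig, fixed to the bench. Origin at bench level under the slot's middle, same axes. Plywood base, x -150 to +94, y -42 to +54 mm, top at z = 12 mm, flat and bare but for pin and fence. The wooden fence is on the +y side: inner face at y = +30.5 mm, x -139 to +75 mm, top at z = 28 mm. A plate against it has its hole in line with the pin to 0.5 mm.
- driver_grip (a point): Bystander, to be left alone: screwdriver 190 mm long, lying on the bench between the two work places, black handle; point in its handle.
- screws_c (a point): Bystander, to be left alone: closed glass jar 56 mm across, 70 mm tall; its centre.
- tape_c (a point): Bystander, to be left alone: black tape measure 62 x 36 x 60 mm; its centre.
- spanner_grip (a point): Bystander, to be left alone: steel spanner 160 mm long lying on the bench; point in its shank.
- offcut_c (a point): Bystander, to be left alone: wooden offcut 90 x 45 x 20 mm; its centre.
- spool_center (a point): Bystander, to be left alone: brass disc 48 mm across, 30 mm tall; its centre.
There are look-alikes about, which are no part of the job. Leave any blue look-alike of the template alone.

How it is judged:
On the way:
1. the template rides on top of the pin in the jig, its plate raised off the base (z of grip in the frame of slot between 0.0445 and 0.0515 m and x of grip in the frame of slot between -0.075 and 0.06 m and contact force between template and jig above 0.3 N), for 0.2 s.
At the end, for the whole second after the job is handed in: The template is released and lies still and flat on the jig's base (height within 1.7 mm, tilt under 0.025 rad), hole end outwards along the slot (within 0.06 rad, 4 mm sideways), handle 20 to 60 mm to the robot's side of the slot's middle: its hole is over the pin (x of grip in the frame of slot between -0.06 and -0.02 m and z of grip in the frame of slot between 0.04 and 0.0437 m and y of grip in the frame of slot between -0.004 and 0.004 m and angle between grip's own z axis and vertical below 0.025 rad and angle between the x axis of grip and the x axis of slot, either way round below 0.06 rad and linear speed of template below 0.01 m/s); the robot touches nothing.
It fails at once if the template is forced: more than 25 N between it and the jig or its pin (contact force between template and jig above 25 N).
It fails at once if a bystander on the bench is shifted by more than 20 mm (distance of any of driver_grip, screws_c, tape_c, spanner_grip, offcut_c, spool_center from where it was at the start of the episode above 0.02 m).
It also fails if it takes over 64 s, if anything falls off the work surface, if the arm or the gripper's body presses on something with over 40 N, if the wrist force passes 120 N, or if a joint passes its speed limit or range.

## Robot

A 7-joint arm with a two-finger parallel gripper is mounted at the origin on the work surface. World frame = base frame: x ahead of the robot, y to its left, z up, the work surface at z = 0. Lengths are in m, angles in rad, forces in N, time in s.
With the tool pointing down it reaches from about 0.425 to 1.025 m from the base axis. Payload 3.6 kg.
Tool frame: the origin (TCP) lies at the very end of the fingers, on their centre line; the grasp point (between the pads) lies 19 mm behind it; z points along the fingers, y is the direction in which the jaws open and shut (so a half turn about z gives the same grasp; the last joint's range is limited). The gripper opens to 85 mm and grips with 20 to 120 N. Pads are 22 mm wide; open, the fingers measure 114 mm over their backs; the gripper's body (76 mm by 85 mm) begins 54 mm behind the grasp point. The pads swing forward as they close: fully open they stand 13 mm farther back than shut.
Start: joints at [1.165, 0.591, 0.048, 1.609, -0.033, 0.943, -0.034], TCP at [0.222, -0.69, 0.203] pointing down, gripper open.
Joint ranges: [-2.69, 2.69], [-0.47, 2.24], [-1.27, 1.36], [0.19, 2.51], [-1.53, 4.68], [0.08, 2.07], [-3.09, 3.09]. Speed limits (rad/s): [2.57, 2.57, 3.14, 3.14, 3.14, 3.14, 3.14].

## Interface

Orientations are given as a 3x3 rotation matrix whose columns are the frame's x, y, z axes.
In Python, from plant import ctrl, read_camera, job_done gives the robot as it stands. The module is installed in compiled form; this text tells all that it offers.
- The arm moves only by the shell command python3 -m pendant 'ROWS' [OPENING]. ROWS is JSON, a list of rows, each an object of numbers: "dx", "dy", "dz": the shift along the tool's x, y, z in mm; "rx", "ry", "rz": the turn, a rotation vector about the tool's x, y, z in degrees. A call has 1 to 8 rows; each row is the pose to reach, as a shift and turn from the pose measured when the call began, along the tool's axes at that moment; what a row does not reach only later rows make up. A row lasts 1/10 s, in which the tool goes at most 50 mm and 8.59 degrees, less where a joint would pass 70% of its speed; a pose out of reach is approached as far as the arm can. A call with a gripper value outside its range is refused whole. OPENING is the gripper's target within -1 to 1 (shut at 1, half-way at 0, fully open at -1), set as the call begins (- or left out, the last holds). The fingers move at their own pace and stop on an object; the grip force is fixed at half the most. Time passes only in rows, so rows that repeat a pose let the fingers close. It gives the time, the measured TCP pose, the force and the opening at its end, in the units of the state.
- ctrl.observe(): the state, without advancing time (a new reading comes with each control period).
- read_camera(name): name is "scene" or "top"; returns a dict with "pixels" (420x560x3 uint8, blue, green, red), "range_z" (420x560 float32, m along the optical axis (not along the pixel's ray), 0 where there is no reading), "fovy" (degrees; the focal length in pixels is half the picture's height over the tangent of half this angle, whatever the lens; pixels are square), "cx", "cy" (the principal point, pixels), "world_to_cam" (4x4, takes a point from world to camera coordinates). Camera axes: x right, y down, z forward; pixel columns grow to the right and rows downward; lengths in m; the calibration is good to about 2 mm. A picture is of the moment at which its call begins.
- job_done(): hands the job in, once; it reports no verdict.
The state is a dict: "t": time; "joints": joint angles; "qvel": joint speeds; "effort": joint torques, N m; "tcp_pos": TCP position; "tcp_rot": TCP orientation; "ft_force": force on the tool from outside, world axes, zero at the start; "ft_torque": the same for the moment, N m; "opening": finger opening in m.
Only numpy, scipy, OpenCV 4.12 (cv2) and the standard library are available. Lean on these libraries where they do the work, as an engineer would, in place of code of your own. Each camera call takes 0.05 s, during which the arm holds its last target. There are 200 camera calls.

## Working session

There is one attempt and no reset: what is moved stays moved. The work goes in short steps, Python scripts to look and compute and a shell command to move; the robot and the scene stay as the last step left them, time stands still between calls to the robot, and variables do not carry over. Pictures are saved under pics/ and viewed, about 8 in all and at most 12, crops included, and the job is handed in when it is done.

```bash
mkdir -p pics; cat > h.py <<'E'
import numpy as np, cv2
from plant import ctrl, read_camera, job_done
def K(c):
    f=c["pixels"].shape[0]/2/np.tan(np.radians(c["fovy"])/2); return f,c["cx"],c["cy"]
def pts(c):
    f,cx,cy=K(c); z=c["range_z"]; v,u=np.indices(z.shape)
    P=np.stack([(u-cx)/f*z,(v-cy)/f*z,z],-1); T=np.linalg.inv(c["world_to_cam"])
    return P@T[:3,:3].T+T[:3,3]
def ray(c,u,v,h):
    f,cx,cy=K(c);T=np.linalg.inv(c["world_to_cam"]);d=T[:3,:3]@np.array([(u-cx)/f,(v-cy)/f,1]);o=T[:3,3]
    return o+d*(h-o[2])/d[2]
def proj(c,p):
    f,cx,cy=K(c);q=c["world_to_cam"]@np.append(p,1);return f*q[0]/q[2]+cx,f*q[1]/q[2]+cy
E
python3 - <<'E'
from h import *
import pickle
d={}
for n in("scene","top"):
    c=read_camera(n);d[n]=c;cv2.imwrite(f"pics/{n}0.png",cv2.resize(c["pixels"],(784,588)));print(n,c["fovy"],c["cx"],c["cy"],np.linalg.inv(c["world_to_cam"]).round(3).tolist())
pickle.dump(d,open("d0.pkl","wb"))
s=ctrl.observe();print(s["t"],s["tcp_pos"],s["tcp_rot"],s["opening"],s["ft_force"])
E
```

```text
scene 56.92242936645195 285.32301426824375 208.47045186499258 [[-0.165, 0.768, -0.619, 1.144], [0.986, 0.139, -0.09, 0.086], [0.017, -0.626, -0.78, 0.776], [0.0, 0.0, 0.0, 1.0]]
top 57.637730251703815 273.47712454628316 204.59811800193552 [[-0.019, -0.996, 0.088, 0.479], [-0.999, 0.022, 0.03, -0.022], [-0.032, -0.088, -0.996, 1.203], [0.0, 0.0, 0.0, 1.0]]
0.1 [ 0.22216368 -0.68925709  0.2015371 ] [[ 9.51759943e-01  3.06842715e-01 -7.47662285e-04]
 [ 3.06843603e-01 -9.51757989e-01  1.93229116e-03]
 [-1.18684087e-04 -2.06849272e-03 -9.99997854e-01]] 0.08560236745992737 [ 0.07048862 -0.81019219  0.19546929]
```

View pics/top0.png

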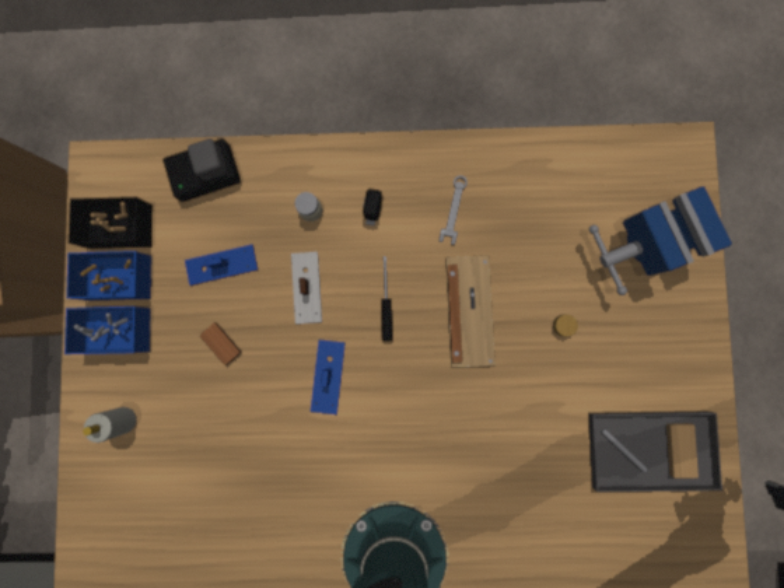

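View pics/scene0.png

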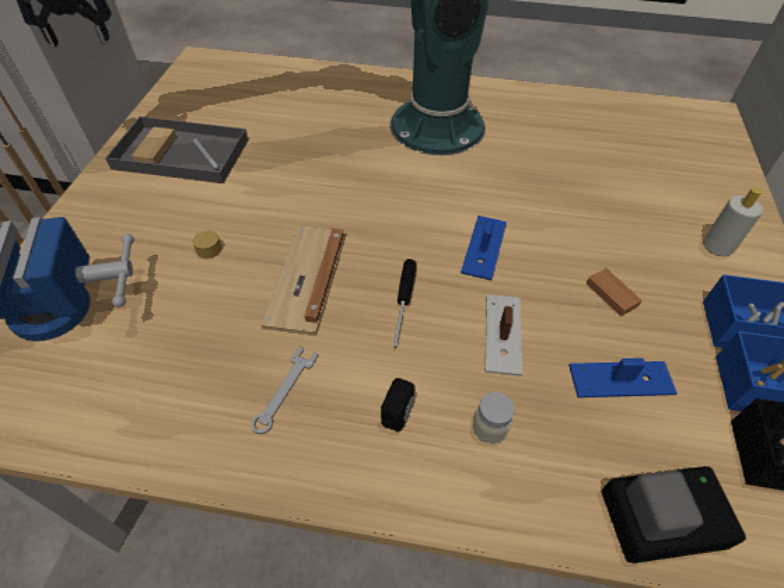

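The top view (784x588) shows three templates: grey aluminium at (306,287), and blue ones at (222,265) and (327,377). The grey one with the brown handle fits; its hole is at (306,269), away from the robot. The jig is at (470,312) with the fence on its left (+y) side and the slot at (473,298). Next I'll crop to confirm this and measure.

```bash
python3 - <<'E'
from h import *
import pickle
d=pickle.load(open("d0.pkl","rb"))
t=d["top"];s=d["scene"]
a=cv2.resize(t["pixels"][175:270,200:360],(800,475),interpolation=cv2.INTER_CUBIC)
cv2.imwrite("pics/crop_top.png",a)
b=s["pixels"]
c1=cv2.resize(b[205:275,335:385],(400,560),interpolation=cv2.INTER_CUBIC);c2=cv2.resize(b[155:242,184:246],(400,560),interpolation=cv2.INTER_CUBIC)
cv2.imwrite("pics/crop_sc.png",np.hstack([c1,c2]))
for n,c,(r0,r1,q0,q1) in(("top",t,(172,240,200,236)),("scene",s,(205,275,335,385))):
    P=pts(c);hsv=cv2.cvtColor(c["pixels"],cv2.COLOR_BGR2HSV)
    m=np.zeros(hsv.shape[:2],bool);m[r0:r1,q0:q1]=True
    al=m&(hsv[...,1]<50)&(hsv[...,2]>90)
    p=P[al];p=p[abs(p[:,2]-.006)<.008]
    (cx,cy),(w,h),ang=cv2.minAreaRect((p[:,:2]*1000).astype(np.float32));print(n,"plate z",np.median(p[:,2]),cx,cy,w,h,ang,len(p))
    hd=m&(P[...,2]>.045)&(P[...,2]<.08);p=P[hd];print("handle",hd.sum(),p.mean(0),p.min(0),p.max(0), cv2.minAreaRect((p[:,:2]*1000).astype(np.float32)))
for n,c in d.items():
    P=pts(c);m=(P[...,0]>.3)&(P[...,0]<.75)&(P[...,1]>-.25)&(P[...,1]<-.05)
    for lo,hi in((.008,.017),(.023,.034)):
        q=(m&(P[...,2]>lo)&(P[...,2]<hi)).astype(np.uint8);q=cv2.morphologyEx(q,cv2.MORPH_OPEN,np.ones((3,3)))
        k,l,st,_=cv2.connectedComponentsWithStats(q);i=1+np.argmax(st[1:,4]);p=P[l==i]
        print(n,"jig",lo,np.median(p[:,2]),cv2.minAreaRect((p[:,:2]*1000).astype(np.float32)),st[i,4])
E
```

```text
top plate z 0.006293562346789239 586.9552001953125 188.88119506835938 159.35145568847656 60.66606521606445 3.2279202938079834 853
handle 58 [0.58769312 0.18714534 0.05696697] [0.57090355 0.18079261 0.04647512] [0.60465484 0.19334394 0.06365576] ((587.7884521484375, 187.09808349609375), (33.77137756347656, 12.429710388183594), 0.37055104970932007)
scene plate z 0.007226905512138004 588.7855834960938 187.34307861328125 162.9149169921875 60.097991943359375 3.1786997318267822 1209
handle 97 [0.59415885 0.18697083 0.05672875] [0.57148149 0.18009041 0.04517162] [0.60760115 0.19481281 0.06246703] ((589.5822143554688, 187.4230194091797), (36.079193115234375, 14.130843162536621), 1.67136549949646)
scene jig 0.008 0.013333748292928382 ((528.043701171875, -180.6893310546875), (248.63478088378906, 95.57372283935547), 2.2534821033477783) 1990
scene jig 0.023 0.029173815773038625 ((523.3040771484375, -142.96107482910156), (218.45944213867188, 23.153799057006836), 1.1759707927703857) 600
top jig 0.008 0.011647806652190673 ((527.0450439453125, -181.8259735107422), (95.62529754638672, 242.7930908203125), 88.97653198242188) 1586
top jig 0.023 0.027724600684086997 ((522.262939453125, -142.24700927734375), (212.31365966796875, 22.303476333618164), 1.150869369506836) 461
```

View pics/crop_top.png

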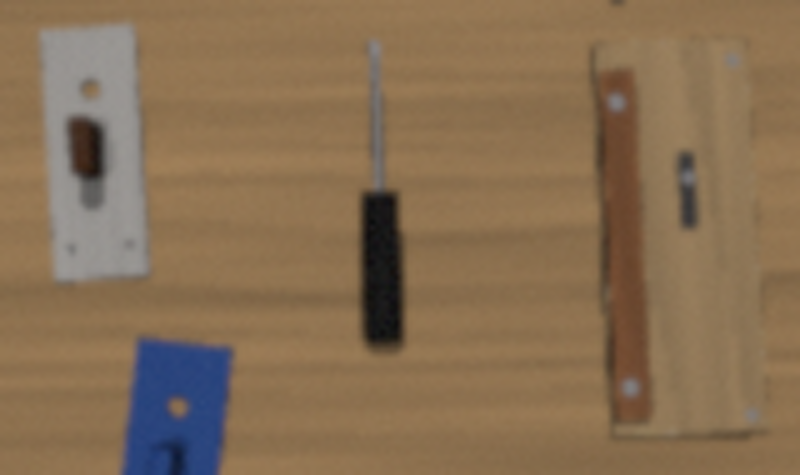

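View pics/crop_sc.png

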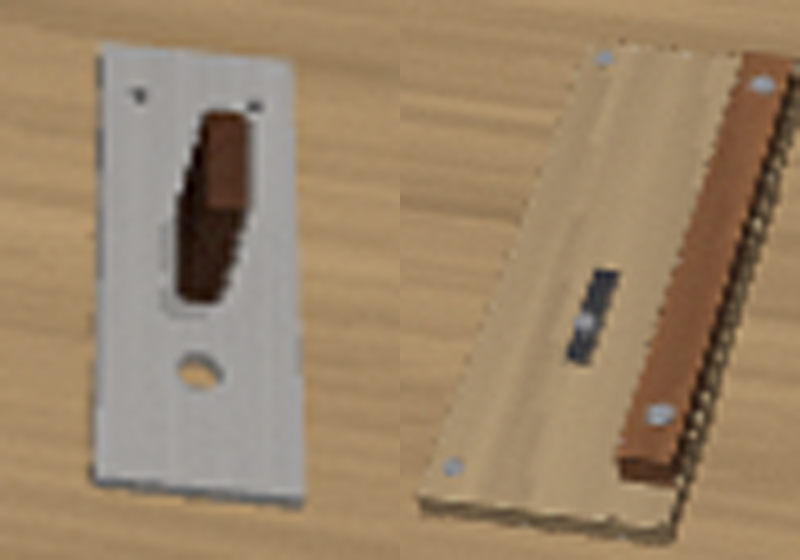

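The crops confirm that the aluminium plate with its hole end outward (+x) is the template. The jig's dark slot is visible with a bright pin near its middle, slightly toward the far end. Next I'll refine the jig and plate poses by casting rays from the colour masks.

```bash
cat > m.py <<'E'
from h import *
import pickle
d=pickle.load(open("d0.pkl","rb"))
def rect(c,m,h,box):
    q=np.zeros(m.shape,np.uint8);r0,r1,q0,q1=box;q[r0:r1,q0:q1]=m[r0:r1,q0:q1]
    k,l,st,_=cv2.connectedComponentsWithStats(q);i=1+np.argmax(st[1:,4])
    cs,_=cv2.findContours((l==i).astype(np.uint8),cv2.RETR_EXTERNAL,cv2.CHAIN_APPROX_NONE)
    p=np.array([ray(c,u,v,h)[:2]*1000 for u,v in cs[0][:,0]],np.float32)
    (x,y),(w,hh),a=cv2.minAreaRect(p)
    if w<hh:w,hh,a=hh,w,a-90
    X=np.array([ray(c,u,v,h)[:2]*1000 for v,u in np.argwhere(l==i)]);e=np.linalg.svd(X-X.mean(0),full_matrices=0)[2][0]
    return np.round([x,y,w,hh,a,*X.mean(0),np.degrees(np.arctan(e[1]/e[0]))],1)
for n,c in d.items():
    hsv=cv2.cvtColor(c["pixels"],cv2.COLOR_BGR2HSV);H,S,V=[hsv[...,i].astype(int) for i in range(3)]
    jb={"top":(180,265,315,356),"scene":(155,242,184,250)}[n]; pb={"top":(172,240,200,236),"scene":(205,275,335,385)}[n]
    sb={"top":(200,226,330,346),"scene":(193,216,206,222)}[n]
    print(n,"fence",rect(c,(S>115)&(H<13)&(V>50),.028,jb))
    print(n,"plate",rect(c,(S<60)&(V>60),.006,pb))
    print(n,"slot",rect(c,(S<70),.012,sb))
    g=hsv[sb[0]:sb[1],sb[2]:sb[3]].astype(int);m=(g[...,1]<70)&(g[...,2]>100);vu=np.argwhere(m)
    print("pin",m.sum(),ray(c,vu[:,1].mean()+sb[2],vu[:,0].mean()+sb[0],.019)[:2]*1000)
    for nm,p in(("jarr",None),):pass
    P=pts(c)
E
python3 m.py
```

```text
scene fence [ 6.064e+02 -1.406e+02  6.590e+01  2.250e+01  1.100e+00  6.111e+02
 -1.404e+02  2.000e-01]
scene plate [589.1 187.4 163.8  61.4   2.9 596.  187.    3.8]
scene slot [ 5.552e+02 -1.857e+02  4.670e+01  9.500e+00  1.000e-01  5.544e+02
 -1.854e+02  9.000e-01]
pin 7 [ 562.93128143 -185.1880346 ]
top fence [ 520.8 -140.2  171.7   20.4    1.1  518.2 -140.8    0.9]
top plate [587.4 188.4 161.5  61.3   3.1 586.5 188.    3.2]
top slot [ 555.4 -183.1   40.5    6.2   -1.9  555.4 -183.1   -0.7]
pin 7 [ 562.6739359 -183.29336  ]
```

```bash
cat > t.py <<'E'
import sys
from h import *
from scipy.spatial.transform import Rotation as Ro
x,y,z,yaw=map(float,sys.argv[1:5]) # grasp-point target mm, yaw of tool x, deg
s=ctrl.observe();R=s["tcp_rot"];p=s["tcp_pos"]*1000
cy,sy=np.cos(np.radians(yaw)),np.sin(np.radians(yaw))
G=np.array([[cy,sy,0],[sy,-cy,0],[0,0,-1]])
tgt=np.array([x,y,z-19])
print("t",s["t"],"grasp",(p+19*R[:,2]).round(1),"yaw",np.degrees(np.arctan2(R[1,0],R[0,0])).round(2),"F",s["ft_force"].round(1),"op",s["opening"])
print("d",(R.T@(tgt-p)).round(1),"r",np.degrees(Ro.from_matrix(R.T@G).as_rotvec()).round(2))
E
python3 t.py 500 -150 220 3.1; python3 t.py 588 187.8 180 3.1
```

```text
t 0.1 grasp [ 222.1 -689.2  182.5] yaw 17.87 F [ 0.1 -0.8  0.2] op 0.08560236745992737
d [ 429.9 -428.     1.4] r [-0.12  0.02 14.77]
t 0.1 grasp [ 222.1 -689.2  182.5] yaw 17.87 F [ 0.1 -0.8  0.2] op 0.08560236745992737
d [ 617.3 -722.4   42. ] r [-0.12  0.02 14.77]
```

```bash
sed -i 's/p+19/p-19/' t.py
python3 -m pendant '[{"dx":430,"dy":-428,"rz":15},{"dx":430,"dy":-428,"rz":15},{"dx":430,"dy":-428,"rz":15},{"dx":430,"dy":-428,"rz":15},{"dx":430,"dy":-428,"rz":15},{"dx":430,"dy":-428,"rz":15},{"dx":430,"dy":-428,"rz":15},{"dx":430,"dy":-428,"rz":15}]' -1
python3 t.py 588 187.8 180 3.1
```

```text
t 0.1 grasp [ 222.2 -689.3  220.5] yaw 17.87 F [ 0.1 -0.8  0.2] op 0.08560236745992737
d [ 617.3 -722.4   42. ] r [-0.12  0.02 14.77]invalid input
```

```bash

python3 -m pendant '[{"dx":35,"dy":-35,"rz":8},{"dx":70,"dy":-70,"rz":15},{"dx":105,"dy":-105,"rz":15},{"dx":140,"dy":-140,"rz":15},{"dx":175,"dy":-175,"rz":15},{"dx":210,"dy":-210,"rz":15},{"dx":245,"dy":-245,"rz":15},{"dx":280,"dy":-280,"rz":15}]'
python3 t.py 588 187.8 180 3.1
```

```text
t 0.1 grasp [ 222.2 -689.3  220.5] yaw 17.87 F [ 0.1 -0.8  0.2] op 0.08560236745992737
d [ 617.3 -722.4   42. ] r [-0.12  0.02 14.77]invalid input
```

```bash

python3 -m pendant '[{"dx":35,"dy":-35,"dz":0,"rx":0,"ry":0,"rz":5}]'; echo
python3 -m pendant --help; python3 t.py 588 187.8 180 3.1
```

```text
t: 0.2
tcp_pos: [0.2383, -0.6512, 0.2012]
tcp_rot: [[0.978, 0.211, -0.004], [0.211, -0.978, -0.004], [-0.005, 0.003, -1.0]]
ft_force: [0.7, 1.0, -0.0]
opening: 0.0851

t 0.2 grasp [ 238.4 -651.1  220.2] yaw 12.16 F [ 0.7  1.  -0. ] op 0.08514763621622352
d [ 518.8 -746.6   35.3] r [0.2  0.28 9.06]invalid input: not JSON, or not a number
```

```bash

python3 -m pendant '[{"dx":519,"dy":-747,"dz":0,"rx":0,"ry":0,"rz":9},{"dx":519,"dy":-747,"dz":0,"rx":0,"ry":0,"rz":9},{"dx":519,"dy":-747,"dz":0,"rx":0,"ry":0,"rz":9},{"dx":519,"dy":-747,"dz":0,"rx":0,"ry":0,"rz":9},{"dx":519,"dy":-747,"dz":0,"rx":0,"ry":0,"rz":9},{"dx":519,"dy":-747,"dz":0,"rx":0,"ry":0,"rz":9},{"dx":519,"dy":-747,"dz":0,"rx":0,"ry":0,"rz":9},{"dx":519,"dy":-747,"dz":0,"rx":0,"ry":0,"rz":9}]'; echo;python3 t.py 588 187.8 180 3.1
```

```text
t: 1.0
tcp_pos: [0.3973, -0.2734, 0.1992]
tcp_rot: [[0.998, 0.055, -0.004], [0.055, -0.998, -0.004], [-0.005, 0.004, -1.0]]
ft_force: [1.5, -0.8, -0.0]
opening: 0.0857

t 1.0 grasp [ 397.4 -273.4  218.2] yaw 3.15 F [ 1.5 -0.8 -0. ] op 0.0857005965435626
d [ 215.9 -450.2   35.5] r [0.21 0.26 0.05]
```

```bash

python3 -m pendant '[{"dx":216,"dy":-450,"dz":0,"rx":0.2,"ry":0.3,"rz":0},{"dx":216,"dy":-450,"dz":0,"rx":0.2,"ry":0.3,"rz":0},{"dx":216,"dy":-450,"dz":0,"rx":0.2,"ry":0.3,"rz":0},{"dx":216,"dy":-450,"dz":0,"rx":0.2,"ry":0.3,"rz":0},{"dx":216,"dy":-450,"dz":0,"rx":0.2,"ry":0.3,"rz":0},{"dx":216,"dy":-450,"dz":0,"rx":0.2,"ry":0.3,"rz":0},{"dx":216,"dy":-450,"dz":0,"rx":0.2,"ry":0.3,"rz":0},{"dx":216,"dy":-450,"dz":0,"rx":0.2,"ry":0.3,"rz":0}]'; echo;python3 t.py 588 187.8 100 3.1
```

```text
t: 1.8
tcp_pos: [0.5498, 0.0961, 0.1968]
tcp_rot: [[0.998, 0.055, 0.0], [0.055, -0.998, -0.0], [0.0, 0.0, -1.0]]
ft_force: [1.5, -1.1, 0.1]
opening: 0.0852

t 1.8 grasp [549.8  96.2 215.8] yaw 3.16 F [ 1.5 -1.1  0.1] op 0.08524816175982014
d [ 43.1 -89.5 115.8] r [ 0.03 -0.01  0.06]
```

```bash

python3 -m pendant '[{"dx":43,"dy":-89.5,"dz":40,"rx":0,"ry":0,"rz":0},{"dx":43,"dy":-89.5,"dz":80,"rx":0,"ry":0,"rz":0},{"dx":43,"dy":-89.5,"dz":115,"rx":0,"ry":0,"rz":0},{"dx":43,"dy":-89.5,"dz":115,"rx":0,"ry":0,"rz":0},{"dx":43,"dy":-89.5,"dz":115,"rx":0,"ry":0,"rz":0}]'; echo;python3 t.py 588 187.8 42 3.1
python3 - <<'E'
from h import *
c=read_camera("scene");b=c["pixels"][165:285,300:420]
cv2.imwrite("pics/s1.png",cv2.resize(b,(600,600),interpolation=cv2.INTER_CUBIC))
E
```

```text
t: 2.3
tcp_pos: [0.5856, 0.1874, 0.0794]
tcp_rot: [[0.998, 0.056, -0.005], [0.056, -0.998, -0.003], [-0.006, 0.002, -1.0]]
ft_force: [-0.1, -0.7, 0.4]
opening: 0.0855

t 2.3 grasp [585.7 187.4  98.4] yaw 3.22 F [-0.1 -0.7  0.4] op 0.08550691602489682
d [ 2.7 -0.4 56.4] r [0.14 0.32 0.12]
```

View pics/s1.png

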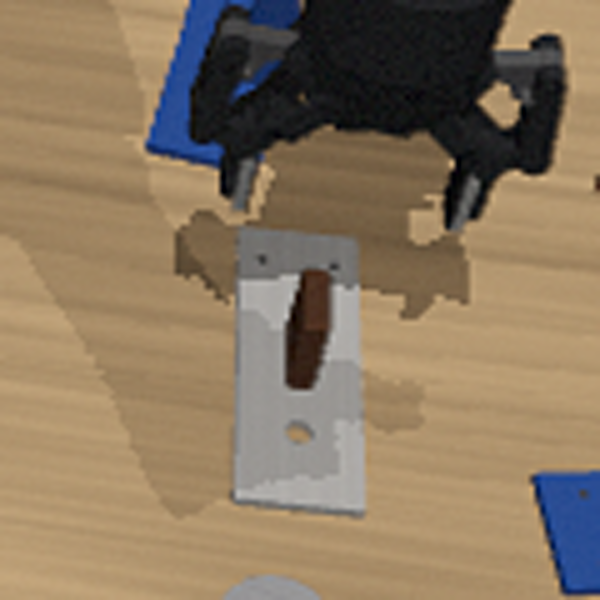

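The fingers straddle the handle: tips at (240,205) and (460,225), handle at (312,300), and the TCP height explains the offset. Descending to grasp.

```bash

python3 -m pendant '[{"dx":2.5,"dy":-0.4,"dz":25,"rx":0.1,"ry":0.3,"rz":0},{"dx":2.5,"dy":-0.4,"dz":50,"rx":0.1,"ry":0.3,"rz":0},{"dx":2.5,"dy":-0.4,"dz":56.5,"rx":0.1,"ry":0.3,"rz":0},{"dx":2.5,"dy":-0.4,"dz":56.5,"rx":0.1,"ry":0.3,"rz":0},{"dx":2.5,"dy":-0.4,"dz":56.5,"rx":0.1,"ry":0.3,"rz":0}]'; echo;python3 t.py 588 187.8 42 3.1
```

```text
t: 2.85
tcp_pos: [0.5909, 0.1865, 0.0269]
tcp_rot: [[0.999, 0.053, 0.006], [0.053, -0.999, 0.001], [0.006, -0.0, -1.0]]
ft_force: [-0.0, -0.5, 0.1]
opening: 0.0857

t 2.85 grasp [590.8 186.5  45.9] yaw 3.05 F [-0.  -0.5  0.1] op 0.0856729310573563
d [-2.9 -1.4  3.9] r [-0.02 -0.35 -0.05]
```

```bash

python3 -m pendant '[{"dx":-3,"dy":-1.4,"dz":4,"rx":0,"ry":-0.35,"rz":0},{"dx":-3,"dy":-1.4,"dz":4,"rx":0,"ry":-0.35,"rz":0},{"dx":-3,"dy":-1.4,"dz":4,"rx":0,"ry":-0.35,"rz":0}]'; echo;python3 t.py 588 187.8 42 3.1
```

```text
t: 3.15
tcp_pos: [0.5882, 0.188, 0.0235]
tcp_rot: [[0.999, 0.053, 0.001], [0.053, -0.999, 0.001], [0.001, -0.001, -1.0]]
ft_force: [0.4, -0.5, 0.4]
opening: 0.0854

t 3.15 grasp [588.1 188.   42.5] yaw 3.06 F [ 0.4 -0.5  0.4] op 0.08542270414614277
d [-0.2  0.2  0.5] r [-0.04 -0.05 -0.04]
```

```bash

python3 -m pendant '[{"dx":0,"dy":0,"dz":0,"rx":0,"ry":0,"rz":0},{"dx":0,"dy":0,"dz":0,"rx":0,"ry":0,"rz":0},{"dx":0,"dy":0,"dz":0,"rx":0,"ry":0,"rz":0},{"dx":0,"dy":0,"dz":0,"rx":0,"ry":0,"rz":0},{"dx":0,"dy":0,"dz":0,"rx":0,"ry":0,"rz":0},{"dx":0,"dy":0,"dz":0,"rx":0,"ry":0,"rz":0},{"dx":0,"dy":0,"dz":0,"rx":0,"ry":0,"rz":0},{"dx":0,"dy":0,"dz":0,"rx":0,"ry":0,"rz":0}]' 1; echo;python3 t.py 588 187.8 42 3.1
```

```text
t: 3.95
tcp_pos: [0.5882, 0.1874, 0.0235]
tcp_rot: [[0.999, 0.053, 0.001], [0.053, -0.999, 0.0], [0.001, 0.0, -1.0]]
ft_force: [0.5, -2.4, 0.6]
opening: 0.0117

t 3.95 grasp [588.1 187.4  42.5] yaw 3.04 F [ 0.5 -2.4  0.6] op 0.011668156409294266
d [-0.1 -0.5  0.5] r [ 0.   -0.04 -0.06]
```

```bash

python3 -m pendant '[{"dx":0,"dy":0,"dz":-20,"rx":0,"ry":0,"rz":0},{"dx":0,"dy":0,"dz":-50,"rx":0,"ry":0,"rz":0},{"dx":0,"dy":0,"dz":-80,"rx":0,"ry":0,"rz":0},{"dx":0,"dy":0,"dz":-100,"rx":0,"ry":0,"rz":0},{"dx":0,"dy":0,"dz":-100,"rx":0,"ry":0,"rz":0},{"dx":0,"dy":0,"dz":-100,"rx":0,"ry":0,"rz":0}]'; echo;python3 t.py 541.4 -188.8 140 1.1
```

```text
t: 4.55
tcp_pos: [0.5872, 0.1876, 0.1228]
tcp_rot: [[0.999, 0.053, -0.0], [0.053, -0.999, 0.0], [-0.0, -0.0, -1.0]]
ft_force: [-0.1, 0.0, -3.5]
opening: 0.0118

t 4.55 grasp [587.3 187.6 141.8] yaw 3.06 F [-0.1  0.  -3.5] op 0.011824174426855355
d [-65.9 373.4   1.7] r [-0.01  0.03  1.96]
```

Lifted: the force reading of -3.5 N fits the template's weight. Next I'll carry it over.

```bash

python3 -m pendant '[{"dx":-7,"dy":40,"dz":0,"rx":0,"ry":0,"rz":0.5},{"dx":-15,"dy":85,"dz":0,"rx":0,"ry":0,"rz":1},{"dx":-23,"dy":130,"dz":0,"rx":0,"ry":0,"rz":1.5},{"dx":-31,"dy":175,"dz":0,"rx":0,"ry":0,"rz":2},{"dx":-39,"dy":220,"dz":0,"rx":0,"ry":0,"rz":2},{"dx":-47,"dy":265,"dz":0,"rx":0,"ry":0,"rz":2},{"dx":-55,"dy":310,"dz":0,"rx":0,"ry":0,"rz":2},{"dx":-66,"dy":350,"dz":0,"rx":0,"ry":0,"rz":2}]'
python3 -m pendant '[{"dx":0,"dy":0,"dz":0,"rx":0,"ry":0,"rz":0},{"dx":0,"dy":0,"dz":0,"rx":0,"ry":0,"rz":0}]';python3 t.py 541.4 -188.8 80 1.1
```

```text
t: 5.35
tcp_pos: [0.5385, -0.1676, 0.1207]
tcp_rot: [[1.0, 0.018, -0.003], [0.018, -1.0, 0.0], [-0.003, -0.001, -1.0]]
ft_force: [0.4, 0.3, -3.7]
opening: 0.0119
t: 5.55
tcp_pos: [0.536, -0.1692, 0.1185]
tcp_rot: [[1.0, 0.013, -0.008], [0.013, -1.0, 0.001], [-0.008, -0.001, -1.0]]
ft_force: [0.6, 0.7, -4.1]
opening: 0.0116
t 5.55 grasp [ 536.2 -169.2  137.5] yaw 0.77 F [ 0.6  0.7 -4.1] op 0.01157019039891927
d [ 5.6 19.8 57.5] r [-0.07  0.45 -0.33]
```

```bash

python3 -m pendant '[{"dx":5.5,"dy":20,"dz":20,"rx":0,"ry":0.45,"rz":-0.3},{"dx":5.5,"dy":20,"dz":40,"rx":0,"ry":0.45,"rz":-0.3},{"dx":5.5,"dy":20,"dz":52,"rx":0,"ry":0.45,"rz":-0.3},{"dx":5.5,"dy":20,"dz":57,"rx":0,"ry":0.45,"rz":-0.3},{"dx":5.5,"dy":20,"dz":57,"rx":0,"ry":0.45,"rz":-0.3},{"dx":5.5,"dy":20,"dz":57,"rx":0,"ry":0.45,"rz":-0.3}]';python3 t.py 541.4 -188.8 70 1.1
python3 - <<'E'
from h import *
c=read_camera("scene")
P=pts(c);hsv=cv2.cvtColor(c["pixels"],cv2.COLOR_BGR2HSV)
m=(P[...,2]>.034)&(P[...,2]<.055)&(P[...,0]>.42)&(P[...,0]<.66)&(abs(P[...,1]+.19)<.06)&(hsv[...,1]<70)
p=P[m];print(m.sum(),np.median(p[:,2]),cv2.minAreaRect((p[:,:2]*1000).astype(np.float32)))
cv2.imwrite("pics/s2.png",cv2.resize(c["pixels"][130:250,160:280],(600,600),interpolation=cv2.INTER_CUBIC))
E
```

```text
t: 6.15
tcp_pos: [0.542, -0.1881, 0.0618]
tcp_rot: [[1.0, 0.02, 0.001], [0.02, -1.0, 0.002], [0.001, -0.001, -1.0]]
ft_force: [0.7, -0.9, -4.2]
opening: 0.0117
t 6.15 grasp [ 542.  -188.1   80.8] yaw 1.16 F [ 0.7 -0.9 -4.2] op 0.011694100365280444
d [-0.6  0.7 10.8] r [-0.09 -0.04  0.06]
966 0.0457089630227453 ((542.125, -187.95440673828125), (164.2434844970703, 61.301273345947266), 1.196326494216919)
```

View pics/s2.png

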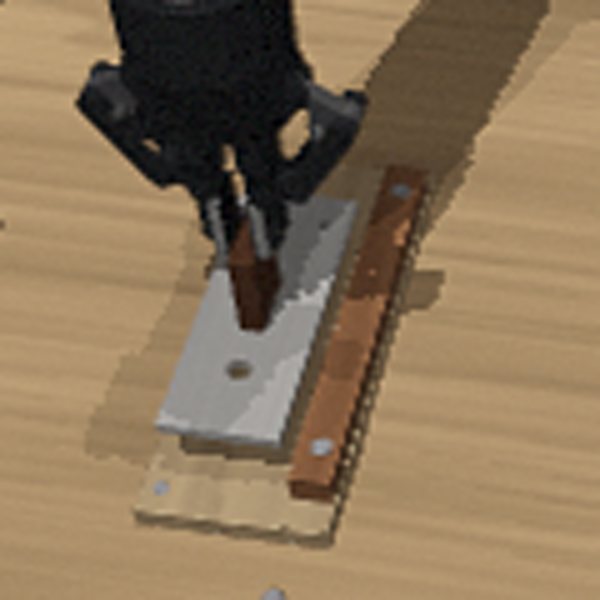

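The plate hangs level and parallel to the fence, about 4 mm clear of it, with the hole at (238,370). The measured plate centre of (542,-188) at 1.2° agrees with the grip. Lowering toward the pin.

```bash

python3 -m pendant '[{"dx":-0.5,"dy":0.5,"dz":6,"rx":0,"ry":0,"rz":0},{"dx":-0.5,"dy":0.5,"dz":12,"rx":0,"ry":0,"rz":0},{"dx":-0.5,"dy":0.5,"dz":16,"rx":0,"ry":0,"rz":0},{"dx":-0.5,"dy":0.5,"dz":16.5,"rx":0,"ry":0,"rz":0},{"dx":-0.5,"dy":0.5,"dz":16.5,"rx":0,"ry":0,"rz":0}]';python3 t.py 541.4 -188.8 61.5 1.1
```

```text
t: 6.7
tcp_pos: [0.5415, -0.1889, 0.0453]
tcp_rot: [[1.0, 0.02, 0.001], [0.02, -1.0, 0.001], [0.001, -0.001, -1.0]]
ft_force: [0.3, -0.1, -3.4]
opening: 0.0115
t 6.7 grasp [ 541.5 -188.9   64.3] yaw 1.13 F [ 0.3 -0.1 -3.4] op 0.011520194642667717
d [-0.1 -0.1  2.8] r [-0.07 -0.05  0.03]
```

```bash

python3 -m pendant '[{"dx":0,"dy":0,"dz":1,"rx":0,"ry":0,"rz":0},{"dx":0,"dy":0,"dz":1,"rx":0,"ry":0,"rz":0},{"dx":0,"dy":0,"dz":1,"rx":0,"ry":0,"rz":0}]';python3 t.py 541.4 -188.8 61.5 1.1
```

```text
t: 7.0
tcp_pos: [0.5415, -0.189, 0.0444]
tcp_rot: [[1.0, 0.02, 0.001], [0.02, -1.0, 0.001], [0.001, -0.001, -1.0]]
ft_force: [0.2, -0.1, -3.4]
opening: 0.0115
t 7.0 grasp [ 541.5 -189.    63.4] yaw 1.13 F [ 0.2 -0.1 -3.4] op 0.011528764554076509
d [-0.1 -0.2  1.9] r [-0.07 -0.06  0.03]
```

```bash

python3 -m pendant '[{"dx":0,"dy":0,"dz":1,"rx":0,"ry":0,"rz":0},{"dx":0,"dy":0,"dz":1,"rx":0,"ry":0,"rz":0},{"dx":0,"dy":0,"dz":1,"rx":0,"ry":0,"rz":0}]'
```

```text
t: 7.3
tcp_pos: [0.5416, -0.189, 0.0434]
tcp_rot: [[1.0, 0.02, 0.001], [0.02, -1.0, 0.001], [0.001, -0.001, -1.0]]
ft_force: [0.5, 0.8, -3.3]
opening: 0.0117
```

```bash

python3 -m pendant '[{"dx":0,"dy":0,"dz":0.6,"rx":0,"ry":0,"rz":0},{"dx":0,"dy":0,"dz":0.6,"rx":0,"ry":0,"rz":0},{"dx":0,"dy":0,"dz":0.6,"rx":0,"ry":0,"rz":0}]'
```

```text
t: 7.6
tcp_pos: [0.5415, -0.189, 0.0428]
tcp_rot: [[1.0, 0.02, 0.001], [0.02, -1.0, 0.001], [0.001, -0.001, -1.0]]
ft_force: [0.4, -0.1, -3.5]
opening: 0.0117
```

```bash

python3 -m pendant '[{"dx":0,"dy":0,"dz":0.6,"rx":0,"ry":0,"rz":0},{"dx":0,"dy":0,"dz":0.6,"rx":0,"ry":0,"rz":0},{"dx":0,"dy":0,"dz":0.6,"rx":0,"ry":0,"rz":0}]'
```

```text
t: 7.9
tcp_pos: [0.5416, -0.189, 0.0422]
tcp_rot: [[1.0, 0.02, 0.001], [0.02, -1.0, 0.001], [0.001, -0.001, -1.0]]
ft_force: [-0.3, 0.3, -2.7]
opening: 0.0116
```

```bash

python3 -m pendant '[{"dx":0,"dy":0,"dz":0.5,"rx":0,"ry":0,"rz":0},{"dx":0,"dy":0,"dz":0.5,"rx":0,"ry":0,"rz":0},{"dx":0,"dy":0,"dz":0.5,"rx":0,"ry":0,"rz":0}]'
```

```text
t: 8.2
tcp_pos: [0.5414, -0.1891, 0.042]
tcp_rot: [[1.0, 0.019, 0.001], [0.019, -1.0, 0.001], [0.001, -0.001, -1.0]]
ft_force: [-1.9, 0.2, 1.5]
opening: 0.0119
```

Contact on the pin: about 5 N at a grasp height of 61.0, which is where it was expected. Next I'll slide toward the fence.

```bash

python3 -m pendant '[{"dx":0,"dy":-1,"dz":0.2,"rx":0,"ry":0,"rz":0},{"dx":0,"dy":-2,"dz":0.2,"rx":0,"ry":0,"rz":0},{"dx":0,"dy":-2.5,"dz":0.2,"rx":0,"ry":0,"rz":0},{"dx":0,"dy":-2.5,"dz":0.2,"rx":0,"ry":0,"rz":0}]'
```

```text
t: 8.6
tcp_pos: [0.5416, -0.1876, 0.0421]
tcp_rot: [[1.0, 0.019, 0.002], [0.019, -1.0, -0.0], [0.002, 0.0, -1.0]]
ft_force: [-1.5, -3.2, 1.0]
opening: 0.0113
```

```bash

python3 -m pendant '[{"dx":0,"dy":-0.7,"dz":0.2,"rx":0,"ry":0,"rz":0},{"dx":0,"dy":-1,"dz":0.2,"rx":0,"ry":0,"rz":0},{"dx":0,"dy":-1,"dz":0.2,"rx":0,"ry":0,"rz":0}]'
```

```text
t: 8.9
tcp_pos: [0.5416, -0.1873, 0.042]
tcp_rot: [[1.0, 0.018, 0.002], [0.018, -1.0, -0.001], [0.002, 0.001, -1.0]]
ft_force: [-1.7, -3.8, 3.4]
opening: 0.012
```

```bash

python3 -m pendant '[{"dx":0,"dy":-1,"dz":-0.2,"rx":0,"ry":0,"rz":0},{"dx":0,"dy":-1.5,"dz":-0.2,"rx":0,"ry":0,"rz":0},{"dx":0,"dy":-1.5,"dz":-0.2,"rx":0,"ry":0,"rz":0}]'; python3 t.py 541.4 -186 61 1.1
```

```text
t: 9.2
tcp_pos: [0.542, -0.1848, 0.042]
tcp_rot: [[1.0, 0.019, 0.002], [0.019, -1.0, 0.0], [0.002, -0.0, -1.0]]
ft_force: [0.3, -0.8, -1.2]
opening: 0.0118
t 9.2 grasp [ 542.  -184.8   61. ] yaw 1.1 F [ 0.3 -0.8 -1.2] op 0.011815943889691049
d [-0.6  1.2  0. ] r [-0.   -0.13  0.  ]
```

That was pin friction. It slid once I lightened the load. Continuing to the fence.

```bash

python3 -m pendant '[{"dx":0,"dy":-0.5,"dz":0,"rx":0,"ry":0,"rz":0},{"dx":0,"dy":-0.7,"dz":0,"rx":0,"ry":0,"rz":0},{"dx":0,"dy":-0.7,"dz":0,"rx":0,"ry":0,"rz":0}]'
```

```text
t: 9.5
tcp_pos: [0.5421, -0.1839, 0.042]
tcp_rot: [[1.0, 0.019, 0.002], [0.019, -1.0, 0.0], [0.002, -0.0, -1.0]]
ft_force: [-1.0, -1.5, 0.1]
opening: 0.0117
```

```bash

python3 -m pendant '[{"dx":0,"dy":-0.5,"dz":0,"rx":0,"ry":0,"rz":0},{"dx":0,"dy":-0.7,"dz":0,"rx":0,"ry":0,"rz":0},{"dx":0,"dy":-0.7,"dz":0,"rx":0,"ry":0,"rz":0}]'; python3 t.py 541.4 -186 61 1.1
```

```text
t: 9.8
tcp_pos: [0.5423, -0.1834, 0.042]
tcp_rot: [[1.0, 0.019, 0.003], [0.019, -1.0, -0.0], [0.003, 0.0, -1.0]]
ft_force: [0.1, -3.1, -1.0]
opening: 0.0115
t 9.8 grasp [ 542.2 -183.4   61. ] yaw 1.11 F [ 0.1 -3.1 -1. ] op 0.011469347188918576
d [-0.9  2.6 -0. ] r [ 0.01 -0.16  0.01]
```

```bash

python3 -m pendant '[{"dx":0,"dy":-0.6,"dz":0,"rx":0,"ry":0,"rz":0},{"dx":0,"dy":-0.6,"dz":0,"rx":0,"ry":0,"rz":0},{"dx":0,"dy":-0.6,"dz":0,"rx":0,"ry":0,"rz":0}]'; python3 t.py 541.4 -186 61 1.1
```

```text
t: 10.1
tcp_pos: [0.5423, -0.1833, 0.042]
tcp_rot: [[1.0, 0.019, 0.003], [0.019, -1.0, -0.001], [0.003, 0.001, -1.0]]
ft_force: [-0.4, -4.6, 0.4]
opening: 0.0115
t 10.1 grasp [ 542.2 -183.3   61. ] yaw 1.09 F [-0.4 -4.6  0.4] op 0.011537129831994397
d [-0.9  2.6  0. ] r [ 0.04 -0.17 -0.01]
```

At the fence (y = -183.3, about 4.6 N). Drawing back with light bias.

```bash

python3 -m pendant '[{"dx":-2,"dy":-0.2,"dz":0,"rx":0,"ry":-0.2,"rz":0},{"dx":-4,"dy":-0.2,"dz":0,"rx":0,"ry":-0.2,"rz":0},{"dx":-6,"dy":-0.2,"dz":0,"rx":0,"ry":-0.2,"rz":0},{"dx":-6,"dy":-0.2,"dz":0,"rx":0,"ry":-0.2,"rz":0}]'; python3 t.py 541.4 -186 61 1.1
```

```text
t: 10.5
tcp_pos: [0.5363, -0.1833, 0.042]
tcp_rot: [[1.0, 0.019, -0.0], [0.019, -1.0, -0.001], [-0.0, 0.001, -1.0]]
ft_force: [1.3, -4.0, -2.9]
opening: 0.0114
t 10.5 grasp [ 536.3 -183.3   61. ] yaw 1.1 F [ 1.3 -4.  -2.9] op 0.011353456746920943
d [ 5.   2.8 -0. ] r [ 0.05  0.01 -0.  ]
```

```bash

python3 -m pendant '[{"dx":-2,"dy":-0.2,"dz":0.1,"rx":0,"ry":0,"rz":0},{"dx":-4,"dy":-0.2,"dz":0.1,"rx":0,"ry":0,"rz":0},{"dx":-6,"dy":-0.2,"dz":0.2,"rx":0,"ry":0,"rz":0},{"dx":-6,"dy":-0.2,"dz":0.2,"rx":0,"ry":0,"rz":0}]'; python3 t.py 541.4 -186 61 1.1
```

```text
t: 10.9
tcp_pos: [0.5298, -0.1834, 0.0418]
tcp_rot: [[1.0, 0.019, -0.001], [0.019, -1.0, -0.001], [-0.001, 0.001, -1.0]]
ft_force: [2.5, -4.0, -3.6]
opening: 0.0116
t 10.9 grasp [ 529.9 -183.4   60.8] yaw 1.08 F [ 2.5 -4.  -3.6] op 0.011590456778876698
d [11.5  2.8 -0.2] r [ 0.05  0.03 -0.02]
```

```bash

python3 -m pendant '[{"dx":-1,"dy":-0.1,"dz":0.3,"rx":0,"ry":0,"rz":0},{"dx":-2,"dy":-0.1,"dz":0.6,"rx":0,"ry":0,"rz":0},{"dx":-2.5,"dy":-0.1,"dz":0.6,"rx":0,"ry":0,"rz":0},{"dx":-2.5,"dy":-0.1,"dz":0.6,"rx":0,"ry":0,"rz":0}]'; python3 t.py 541.4 -186 61 1.1
```

```text
t: 11.3
tcp_pos: [0.528, -0.1834, 0.0414]
tcp_rot: [[1.0, 0.019, 0.001], [0.019, -1.0, -0.001], [0.001, 0.001, -1.0]]
ft_force: [2.7, -4.0, -1.2]
opening: 0.0117
t 11.3 grasp [ 528.  -183.4   60.4] yaw 1.08 F [ 2.7 -4.  -1.2] op 0.011683971955228172
d [13.4  2.8 -0.6] r [ 0.07 -0.04 -0.02]
```

```bash

python3 -m pendant '[{"dx":-1,"dy":0,"dz":0.3,"rx":0,"ry":0,"rz":0},{"dx":-2,"dy":0,"dz":0.3,"rx":0,"ry":0,"rz":0},{"dx":-2,"dy":0,"dz":0.3,"rx":0,"ry":0,"rz":0}]'
```

```text
t: 11.6
tcp_pos: [0.5262, -0.1835, 0.0412]
tcp_rot: [[1.0, 0.019, 0.001], [0.019, -1.0, -0.001], [0.001, 0.001, -1.0]]
ft_force: [2.8, -3.8, -1.1]
opening: 0.0114
```

```bash

python3 -m pendant '[{"dx":-1,"dy":0,"dz":0.3,"rx":0,"ry":0,"rz":0},{"dx":-1.5,"dy":0,"dz":0.3,"rx":0,"ry":0,"rz":0},{"dx":-1.5,"dy":0,"dz":0.3,"rx":0,"ry":0,"rz":0}]'; python3 t.py 541.4 -186 61 1.1
```

```text
t: 11.9
tcp_pos: [0.525, -0.1835, 0.0411]
tcp_rot: [[1.0, 0.019, 0.002], [0.019, -1.0, -0.001], [0.002, 0.001, -1.0]]
ft_force: [2.6, -3.4, -1.0]
opening: 0.0115
t 11.9 grasp [ 525.  -183.5   60.1] yaw 1.09 F [ 2.6 -3.4 -1. ] op 0.011499737594983085
d [16.3  2.8 -0.9] r [ 0.08 -0.12 -0.01]
```

```bash

python3 -m pendant '[{"dx":-0.7,"dy":0,"dz":0.4,"rx":0,"ry":0,"rz":0},{"dx":-1.2,"dy":0,"dz":0.4,"rx":0,"ry":0,"rz":0},{"dx":-1.2,"dy":0,"dz":0.4,"rx":0,"ry":0,"rz":0}]'
```

```text
t: 12.2
tcp_pos: [0.5243, -0.1836, 0.0408]
tcp_rot: [[1.0, 0.019, 0.003], [0.019, -1.0, -0.001], [0.003, 0.001, -1.0]]
ft_force: [3.5, -3.2, -1.1]
opening: 0.0115
```

```bash

python3 -m pendant '[{"dx":-0.7,"dy":0,"dz":0.4,"rx":0,"ry":0,"rz":0},{"dx":-1.2,"dy":0,"dz":0.4,"rx":0,"ry":0,"rz":0},{"dx":-1.2,"dy":0,"dz":0.4,"rx":0,"ry":0,"rz":0}]'; python3 t.py 541.4 -186 61 1.1
```

```text
t: 12.5
tcp_pos: [0.522, -0.1835, 0.0401]
tcp_rot: [[1.0, 0.019, 0.001], [0.019, -1.0, -0.001], [0.001, 0.001, -1.0]]
ft_force: [2.1, -4.0, -2.2]
opening: 0.0116
t 12.5 grasp [ 522.  -183.5   59.1] yaw 1.09 F [ 2.1 -4.  -2.2] op 0.011608266225014107
d [19.4  2.8 -1.9] r [ 0.07 -0.05 -0.01]
```

It has started to drop (59.1). Lowering gently to see if the hole has found the pin.

```bash

python3 -m pendant '[{"dx":0,"dy":0,"dz":0.5,"rx":0,"ry":0,"rz":0},{"dx":0,"dy":0,"dz":1,"rx":0,"ry":0,"rz":0},{"dx":0,"dy":0,"dz":1,"rx":0,"ry":0,"rz":0}]'; python3 t.py 541.4 -186 61 1.1
```

```text
t: 12.8
tcp_pos: [0.521, -0.1836, 0.0389]
tcp_rot: [[1.0, 0.019, -0.001], [0.019, -1.0, -0.001], [-0.001, 0.001, -1.0]]
ft_force: [2.6, -4.6, -1.1]
opening: 0.0114
t 12.8 grasp [ 521.  -183.6   57.9] yaw 1.08 F [ 2.6 -4.6 -1.1] op 0.01142649070261287
d [20.3  2.7 -3.1] r [ 0.06  0.06 -0.02]
```

```bash

python3 -m pendant '[{"dx":0.3,"dy":0.3,"dz":0.7,"rx":0,"ry":0,"rz":0},{"dx":0.3,"dy":0.3,"dz":1.5,"rx":0,"ry":0,"rz":0},{"dx":0.3,"dy":0.3,"dz":1.5,"rx":0,"ry":0,"rz":0}]'; python3 t.py 541.4 -186 61 1.1
```

```text
t: 13.1
tcp_pos: [0.5211, -0.1838, 0.0373]
tcp_rot: [[1.0, 0.019, -0.001], [0.019, -1.0, -0.001], [-0.001, 0.001, -1.0]]
ft_force: [1.5, -4.2, -1.3]
opening: 0.0116
t 13.1 grasp [ 521.1 -183.8   56.3] yaw 1.08 F [ 1.5 -4.2 -1.3] op 0.011562441593206933
d [20.3  2.6 -4.7] r [ 0.05  0.08 -0.02]
```

```bash

python3 -m pendant '[{"dx":0.2,"dy":0.3,"dz":0.7,"rx":0,"ry":0,"rz":0},{"dx":0.2,"dy":0.3,"dz":1.3,"rx":0,"ry":0,"rz":0},{"dx":0.2,"dy":0.3,"dz":1.3,"rx":0,"ry":0,"rz":0}]'; python3 -m pendant '[{"dx":0,"dy":0.3,"dz":0.7,"rx":0,"ry":0,"rz":0},{"dx":0,"dy":0.3,"dz":0.7,"rx":0,"ry":0,"rz":0},{"dx":0,"dy":0.3,"dz":0.7,"rx":0,"ry":0,"rz":0}]';python3 t.py 541.4 -186 61 1.1
```

```text
t: 13.4
tcp_pos: [0.5216, -0.184, 0.036]
tcp_rot: [[1.0, 0.019, -0.001], [0.019, -1.0, -0.001], [-0.001, 0.001, -1.0]]
ft_force: [3.3, -3.8, 0.3]
opening: 0.012
t: 13.7
tcp_pos: [0.5217, -0.1845, 0.0356]
tcp_rot: [[1.0, 0.019, -0.001], [0.019, -1.0, -0.001], [-0.001, 0.001, -1.0]]
ft_force: [0.9, -3.9, 4.6]
opening: 0.0117
t 13.7 grasp [ 521.7 -184.5   54.6] yaw 1.07 F [ 0.9 -3.9  4.6] op 0.01169863539919159
d [19.7  1.9 -6.4] r [ 0.06  0.04 -0.03]
```

Seated: 54.6 mm with a firm stop at 8 N. I'll check by camera before releasing.

```bash
cat > chk.py <<'E'
import sys
from h import *
for n in("scene","top"):
    c=read_camera(n);P=pts(c);hsv=cv2.cvtColor(c["pixels"],cv2.COLOR_BGR2HSV)
    m=(P[...,2]>.010)&(P[...,2]<.03)&(P[...,0]>.42)&(P[...,0]<.63)&(P[...,1]<-.148)&(P[...,1]>-.23)&(hsv[...,1]<60)
    k,l,st,_=cv2.connectedComponentsWithStats(cv2.morphologyEx(m.astype(np.uint8),cv2.MORPH_OPEN,np.ones((3,3))));m=l==1+np.argmax(st[1:,4])
    p=P[m];A=np.c_[p[:,:2]-p[:,:2].mean(0),np.ones(len(p))];k=np.linalg.lstsq(A,p[:,2],rcond=None)[0]
    print(n,m.sum(),"plane",k.round(4),cv2.minAreaRect((p[:,:2]*1000).astype(np.float32)))
    if n=="scene":cv2.imwrite(sys.argv[1],cv2.resize(c["pixels"][130:250,160:280],(600,600),interpolation=cv2.INTER_CUBIC))
E
python3 chk.py pics/s3.png
```

```text
scene 825 plane [-0.002  -0.0038  0.0196] ((519.5308837890625, -187.32171630859375), (168.11582946777344, 60.611209869384766), 0.8501560688018799)
top 294 plane [0.0015 0.0186 0.0183] ((474.8909912109375, -181.8525848388672), (56.01890563964844, 64.51516723632812), 89.01013946533203)
```

View pics/s3.png

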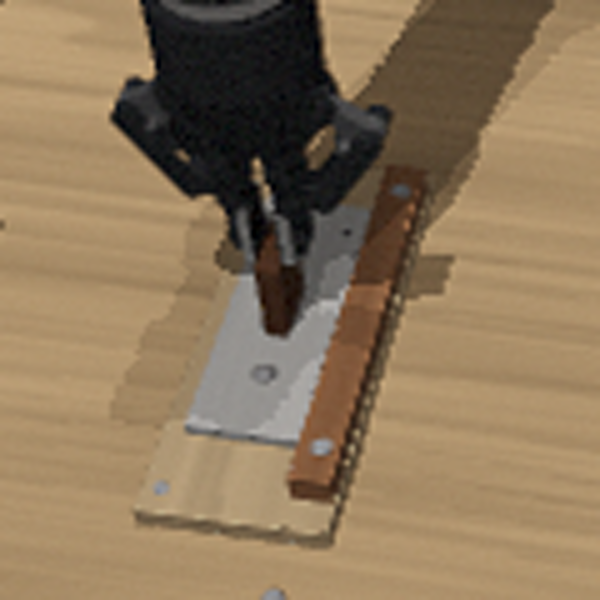

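The pin shows inside the hole at (263,374) and the plate lies flat along the fence. I'll unload, open half-way and retreat upward.

```bash

python3 -m pendant '[{"dx":0,"dy":0.3,"dz":-0.2,"rx":0,"ry":0,"rz":0},{"dx":0,"dy":0.3,"dz":-0.2,"rx":0,"ry":0,"rz":0},{"dx":0,"dy":0.3,"dz":-0.2,"rx":0,"ry":0,"rz":0}]'
python3 -m pendant '[{"dx":0,"dy":0,"dz":0,"rx":0,"ry":0,"rz":0},{"dx":0,"dy":0,"dz":0,"rx":0,"ry":0,"rz":0},{"dx":0,"dy":0,"dz":0,"rx":0,"ry":0,"rz":0},{"dx":0,"dy":0,"dz":0,"rx":0,"ry":0,"rz":0},{"dx":0,"dy":0,"dz":0,"rx":0,"ry":0,"rz":0}]' 0
```

```text
t: 14.1
tcp_pos: [0.5217, -0.1844, 0.0356]
tcp_rot: [[1.0, 0.019, -0.001], [0.019, -1.0, -0.001], [-0.001, 0.001, -1.0]]
ft_force: [2.2, -2.6, 1.9]
opening: 0.0114
t: 14.6
tcp_pos: [0.5213, -0.184, 0.0355]
tcp_rot: [[1.0, 0.019, -0.002], [0.019, -1.0, -0.0], [-0.002, 0.0, -1.0]]
ft_force: [-0.1, 0.7, -0.1]
opening: 0.0426
```

```bash

python3 -m pendant '[{"dx":0,"dy":0,"dz":-10,"rx":0,"ry":0,"rz":0},{"dx":0,"dy":0,"dz":-30,"rx":0,"ry":0,"rz":0},{"dx":0,"dy":0,"dz":-60,"rx":0,"ry":0,"rz":0},{"dx":0,"dy":0,"dz":-95,"rx":0,"ry":0,"rz":0},{"dx":0,"dy":0,"dz":-130,"rx":0,"ry":0,"rz":0},{"dx":-40,"dy":0,"dz":-150,"rx":0,"ry":0,"rz":0},{"dx":-50,"dy":0,"dz":-150,"rx":0,"ry":0,"rz":0},{"dx":-50,"dy":0,"dz":-150,"rx":0,"ry":0,"rz":0}]'
python3 chk.py pics/s4.png
```

```text
t: 15.4
tcp_pos: [0.4694, -0.1852, 0.1864]
tcp_rot: [[1.0, 0.018, -0.002], [0.018, -1.0, -0.001], [-0.002, 0.001, -1.0]]
ft_force: [-0.1, -0.4, -0.2]
opening: 0.0428
scene 899 plane [-0.0007  0.0107  0.0193] ((520.9627685546875, -187.4643096923828), (167.21607971191406, 61.016353607177734), 0.6142047047615051)
top 620 plane [-0.0047  0.0068  0.0178] ((543.0117797851562, -183.5227508544922), (60.6651725769043, 115.04197692871094), 88.69760131835938)
```

View pics/s4.png

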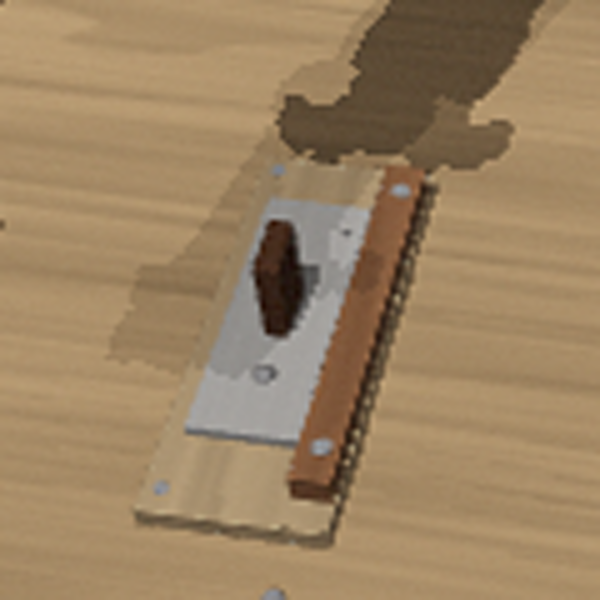

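```bash
python3 -c "
from plant import job_done
print(job_done())"
```

```text
the job is handed in; nothing more can be done
None
```

The template is seated in the jig with its hole over the pin. I released it, backed the gripper off and handed the job in at about 15.5 s.

- **What I did:** I picked the aluminium template up by its handle and lowered it onto the pin. The first contact was about 5 N at the expected riding height. I slid it to the fence, drew it back about 20 mm until it dropped about 6.4 mm, and let go.
- **Forces:** The net contact force between plate and jig showed no more than about 9 N, against the 25 N limit. These are readings at the end of each move, so short peaks in between weren't seen.
- **Last checks:** The scene view shows the pin inside the hole and the hole end pointing away. The plate lies along the fence, with its top at 18–19 mm against 18 mm expected. It shows a slope of 0.01 rad or less and a direction within about 0.5° of the fence. Before I backed off, the grip was about 34 mm to the robot's side of the slot's middle.
- **Disagreements:** The final depth-image rectangles were off: 167 mm long in the scene view, and only 115 mm in the top view, probably because the arm hid part of the plate. The scene view put the plate's centre about 2–3 mm to the −y side of where the arm read it, more than the calibration's 2 mm, so I trusted the pin in the hole and the arm's reading.
- **Not checked:** I didn't re-measure the bystanders at the end. The force readings gave no sign of touching anything on the way.

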